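# Roll the mandrel into the vee bed and clamp it

### The arm

A 6-joint arm with a two-finger parallel gripper is mounted at the origin on a cart in front of the work surface, level with it; the furniture and walls round the work are solid. World frame = base frame: x ahead of the robot, y to its left, z up, the work surface at z = 0. Lengths are in m, angles in rad, forces in N, time in s.
With the tool pointing down it reaches from about 0.35 to 0.975 m from the base axis. Payload 4.9 kg.
Tool frame: the origin (TCP) lies midway between the tips of the shut fingers; the grasp point (between the pads) lies 19 mm behind it; z points along the fingers, y is the line along which they close (so a half turn about z gives the same grasp; the last joint's range is limited). The gripper opens to 85 mm and grips with 20 to 120 N. Pads are 22 mm wide; open, the fingers measure 114 mm over their backs; the gripper's body (76 mm by 85 mm) begins 54 mm behind the grasp point. The pads swing forward as they close: fully open they stand 13 mm farther back than shut.
Start: joints at [-1.362, 0.053, 1.613, -0, 1.476, -0.119], TCP at [0.201, -0.592, 0.231] pointing down, gripper open.
Joint ranges: [-3.01, 3.01], [-1.01, 2.22], [0.06, 2.58], [-1.02, 4.17], [0.09, 2.62], [-3.14, 3.14]. Speed limits (rad/s): [2.57, 2.57, 3.14, 3.14, 3.14, 3.14].

### API

Orientations are given as a rotation vector (axis times angle).
In Python, from station import ctrl, optics, job gives the robot as it stands.
- The arm moves only by the shell command python3 -m jog 'ROWS' [OPENING] [FORCE]. ROWS is JSON, a list of rows, each a list of 2 entries, a list of its own where there are three numbers: the shift along the tool's x, y, z in m, then the turn, a rotation vector about the tool's x, y, z in rad. A call has 1 to 5 rows; each row is the pose to reach, as a shift and turn from the pose commanded when the call began, along the tool's axes at that moment; what a row does not reach only later rows make up. A row lasts 1/10 s, in which the tool goes at most 50 mm and 8.59 degrees, less where a joint would pass 70% of its speed; a pose out of reach is approached as far as the arm can. A call with a gripper value outside its range is refused whole. OPENING is the opening, from 0 (shut) to 1 (fully open), set as the call begins (- or left out, the last holds). The fingers move at their own pace and stop on an object; FORCE is the grip in N (left out, the last holds). Time passes only in rows, so rows that repeat a pose let the fingers close. It gives the time, the measured TCP pose, the force, the opening and the grip force at its end, in the units of the state.
- ctrl.get_obs(): the state, without advancing time (a new reading comes with each control period).
- optics.get_image(name): name is "side" or "top"; returns a dict with "image" (384x512x3 uint8, blue, green, red), "fx", "fy", "cx", "cy" (pixels), "D" ([k1, k2, p1, p2, k3] as OpenCV has them; the pictures are not rectified), "rvec" (rotation vector, rad) and "tvec" (3), from world to camera coordinates, as OpenCV has them. Camera axes: x right, y down, z forward; pixel columns grow to the right and rows downward; lengths in m; the calibration is good to about 2 mm. A picture is of the moment at which its call begins. There is no depth.
- job.finish_job(): hands the job in; it is judged then, once.
The state is a dict: "t": time; "q": joint angles; "dq": joint speeds; "effort": joint torques, N m; "tool_pos": TCP position; "tool_rot": TCP orientation; "contact_force": force on the tool from outside, world axes, zero at the start; "wrist_torque": the same for the moment, N m; "opening": finger opening in m; "grip_force": force on a finger pad.
Only numpy, scipy, OpenCV 4.12 (cv2) and the standard library are available. Lean on these libraries where they do the work, as an engineer would, in place of code of your own. Each camera call takes 0.05 s, during which the arm holds its last target. There are 200 camera calls.

### The job

On the steel vee bed, roll the long mandrel (the one with a thin journal at each end) across the deck, without lifting it off, until it drops into the vee and lies there by itself. Then swing the clamp arm down so that its pad rests on the mandrel. Leave the short plain spacer where it lies on the other deck.

Things in the scene. Friction and masses are not known exactly. Their poses are not given: they have to be found in the camera images.
- vee_bed: Fixed grey-steel fixture. Origin on the bench under the vee's middle; y along the vee towards the clamp hinge, x across, z up. Level steel decks, top z = 45 mm, from x = 20 to 95 and -20 to -95, y = -85 to 85, with 3 mm lips at the outer edges. Between them a 90 degree vee, 40 wide, 20 deep; a 40 mm bar seated in it has its axis at x = 0, z = 53. Clamp hinge axis: along x through y = 125, z = 92.
- clamp (a joint): Clamp arm angle, rad: 0 = level over the vee, pointing to -y, pad touching a seated mandrel; 1.57 = upright; starts at 1.4 to 1.7. Steel flat 24 mm wide, 12 thick, its mid-plane through the hinge axis; black grip 26 wide, 14 thick, 94 to 150 mm from the hinge; pad beneath, 85 mm from the hinge. Hinge between two 100 mm high cheeks. Stiff: stays where left, about 2 N at the grip moves it.
- mandrel: Loose aluminium bar, 0.4 kg: body 40 mm in diameter, 120 long, with a thin journal (diameter 22, length 15) at each end, 150 overall. Origin at its middle, on its axis; y along its axis (x and z turn as it rolls). Starts on one of the two decks, either one, nearly parallel to the vee, about 55 mm from its middle plane.
- spacer: Loose plain aluminium cylinder, diameter 40 mm, 70 mm long, without journals, lying on the other deck. Origin at its middle, on its axis; y along its axis. To be left where it lies.

How it is judged:
On the way:
1. the mandrel lies at rest in the vee, its axis along it, while the clamp arm is still raised (above 0.5 rad) (x of mandrel in the frame of vee_bed between -0.008 and 0.008 m and z of mandrel in the frame of vee_bed below 0.058 m and angle between the y axis of mandrel and the y axis of vee_bed, either way round below 0.17 rad and linear speed of mandrel below 0.02 m/s and value of joint clamp above 0.5 rad), for 0.2 s.
At the end, for the whole second after the job is handed in: The mandrel rests in the vee: axis within 8 mm of its middle plane, at most 5 mm above seated height, within 10 degrees of its direction, within 35 mm of its middle lengthwise; the clamp arm is down on it (joint within 0.06 rad of 0); the spacer is within 30 mm of where it lay (x of mandrel in the frame of vee_bed between -0.008 and 0.008 m and y of mandrel in the frame of vee_bed between -0.035 and 0.035 m and z of mandrel in the frame of vee_bed below 0.058 m and angle between the y axis of mandrel and the y axis of vee_bed, either way round below 0.17 rad and linear speed of mandrel below 0.02 m/s and value of joint clamp between -0.06 and 0.06 rad and distance of spacer from where it was at the start of the episode below 0.03 m); the robot touches nothing.
It fails at once if the mandrel is lifted (its axis more than 90 mm above the bed's foot, 25 mm above its rolling height) (z of mandrel in the frame of vee_bed above 0.09 m).
It fails at once if the mandrel is rolled off the bed (z of mandrel in the frame of vee_bed below 0.04 m).
It fails at once if the spacer is moved more than 30 mm (distance of spacer from where it was at the start of the episode above 0.03 m).
It also fails if it takes over 45 s, if anything falls off the work surface, if the arm or the gripper's body presses on something with over 40 N, if the wrist force passes 120 N, or if a joint passes its speed limit or range.

## Working session

There is one attempt and no reset: what is moved stays moved. The work goes in short steps, Python scripts to look and compute and a shell command to move; the robot and the scene stay as the last step left them, time stands still between calls to the robot, and variables do not carry over. Pictures are saved under pics/ and viewed, at most 10 in all, crops included, and the job is handed in when it is done.

```bash
ls; mkdir -p pics; python3 - <<'E'
from station import ctrl, optics
import cv2,pickle
o=ctrl.get_obs();print(o)
for n in("side","top"):
    d=optics.get_image(n);pickle.dump(d,open(f"pics/{n}0.pkl","wb"));cv2.imwrite(f"pics/{n}0.png",d["image"])
    R=cv2.Rodrigues(d["rvec"])[0];print(n,-R.T@d["tvec"].ravel(),R[2],d["fx"])
E
```

```text
pics
{'t': 0.0, 'q': array([-1.36199617e+00,  5.33486208e-02,  1.61426207e+00,  3.99714106e-05,
        1.47601574e+00, -1.18981263e-01]), 'dq': array([ 0.00050819, -0.00027371,  0.00085192,  0.00053892,  0.00047872,
        0.0001719 ]), 'effort': array([ 4.37306071e-04, -3.93678153e+01, -3.70174634e+01, -1.07299599e-05,
        7.12155743e-03, -7.37081564e-06]), 'tool_pos': array([ 0.20110887, -0.59111357,  0.2300872 ]), 'tool_rot': array([-3.09748987e+00, -5.12238291e-01,  8.09332960e-05]), 'contact_force': array([ 0.03031909, -0.79920775,  0.00820254]), 'wrist_torque': array([-0.04088897,  0.00736788,  0.03417623]), 'grip_force': 0.0, 'opening': 0.08497062979936805}
side [0.96290842 0.23044107 0.80076806] [-0.48425338 -0.24326315 -0.84042948] 387.0772042652641
top [0.36231438 0.03948201 0.91185364] [ 0.20398848 -0.0235353  -0.97869034] 472.63592112560934
```

View pics/top0.png

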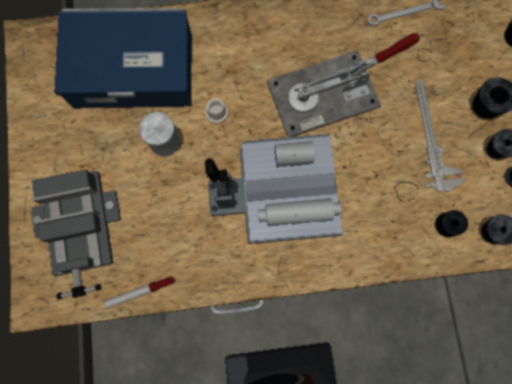

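View pics/side0.png

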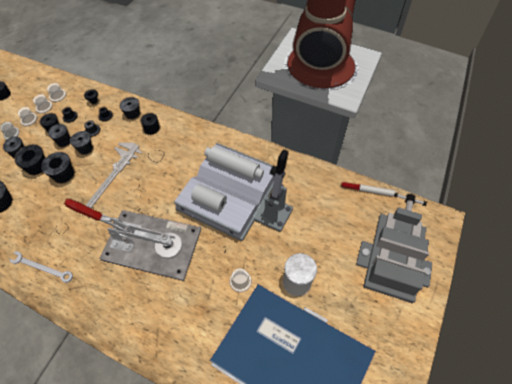

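The top picture shows the bed near (290,188). The hinge block is on its left at (228,190), which is bed +y. The mandrel with journals lies on the near deck (300,211), and the spacer on the far deck (294,152). Next I'll enlarge both views.

```bash
python3 - <<'E'
import cv2
a=cv2.imread("pics/top0.png")[120:255,195:355];cv2.imwrite("pics/topc.png",cv2.resize(a,None,fx=4.4,fy=4.4,interpolation=cv2.INTER_CUBIC))
a=cv2.imread("pics/side0.png")[135:245,165:305];cv2.imwrite("pics/sidec.png",cv2.resize(a,None,fx=5,fy=5,interpolation=cv2.INTER_CUBIC))
E
```

```text
(no output)
```

View pics/topc.png

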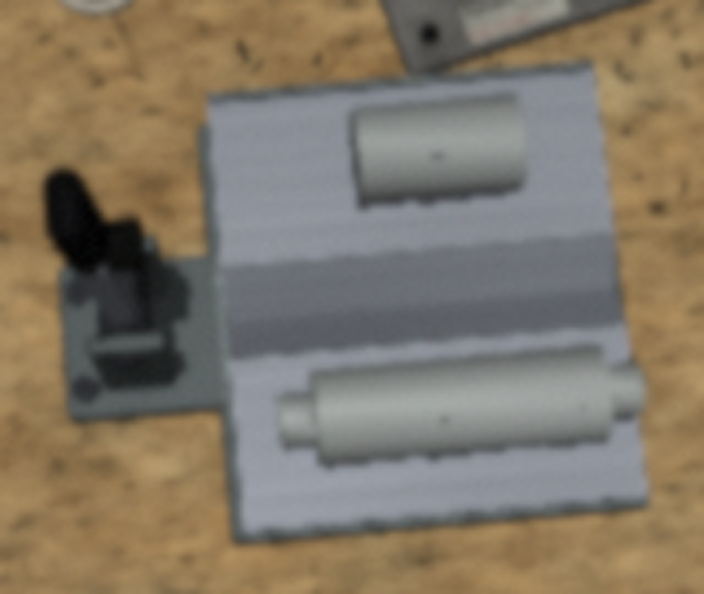

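View pics/sidec.png

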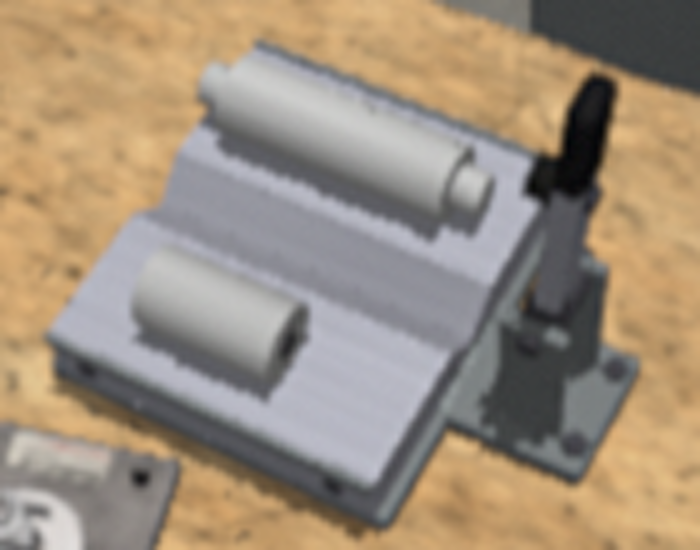

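```bash
cat > h.py <<'E'
import numpy as np,cv2,pickle
from scipy.optimize import least_squares
def proj(d,P): return cv2.projectPoints(np.array(P,float).reshape(-1,1,3),d["rvec"],d["tvec"],np.array([[d["fx"],0,d["cx"]],[0,d["fy"],d["cy"]],[0,0,1]]),np.array(d["D"]))[0][:,0]
def ray(d,uv,z):
    K=np.array([[d["fx"],0,d["cx"]],[0,d["fy"],d["cy"]],[0,0,1]])
    n=cv2.undistortPoints(np.array(uv,float).reshape(-1,1,2),K,np.array(d["D"]))[:,0]
    R=cv2.Rodrigues(d["rvec"])[0];c=-R.T@np.ravel(d["tvec"]);v=np.c_[n,np.ones(len(n))]@R
    return c+v*((z-c[2])/v[:,2])[:,None]
ct=lambda p:(np.array(p)+.5)/4.4-.5+[195,120]
cs=lambda p:(np.array(p)+.5)/5-.5+[165,135]
E
python3 - <<'E'
from h import *
T=pickle.load(open("pics/top0.pkl","rb"));S=pickle.load(open("pics/side0.pkl","rb"))
pt=[(210,95),(590,65),(648,505),(237,542),(220,265),(228,357),(612,235),(625,325)]
bt=[(95,85,48),(95,-85,48),(-95,-85,48),(-95,85,48),(20,85,45),(-20,85,45),(20,-85,45),(-20,-85,45)]
ps=[(50,340),(380,490),(262,42),(465,350),(487,280),(137,215)]
bs=[(95,-85,48),(95,85,48),(-95,-85,48),(20,85,45),(-20,85,45),(20,-85,45)]
def W(p,B):
    c,s=np.cos(p[2]),np.sin(p[2]);B=np.array(B)/1000
    return np.c_[p[0]+c*B[:,0]-s*B[:,1],p[1]+s*B[:,0]+c*B[:,1],B[:,2]]
f=lambda p:np.r_[(proj(T,W(p,bt))-ct(pt)).ravel(),(proj(S,W(p,bs))-cs(ps)).ravel()]
r=least_squares(f,[.5,0,0],loss="soft_l1");print("bed",r.x);print(np.round(r.fun.reshape(-1,2),1).tolist())
p=r.x;c,s=np.cos(p[2]),np.sin(p[2])
B=lambda w:((w[:,:2]-p[:2])@np.array([[c,-s],[s,c]])*1000).round(1)
e=ray(T,ct([(280,422),(643,388),(317,420),(608,394)]),.065);print("mandrel top",e.round(4).tolist(),B(e))
e=ray(S,cs([(208,86),(480,188)]),.065);print("side",B(e))
e=ray(T,ct([(357,157),(524,143)]),.065);print("spacer",B(e))
for a in(1.4,1.55,1.7):
    q=W(p,[(0,125-150*np.cos(a),92+150*np.sin(a))]);print(a,q.round(3),(proj(T,q)-[195,120])*4.4,(proj(S,q)-[165,135])*5)
np.save("bed.npy",p)
E
```

```text
bed [ 0.54729876 -0.04296092 -0.0352659 ]
[[-1.9, 1.1], [0.3, 0.3], [-0.4, -1.2], [0.5, -1.4], [-0.8, 0.9], [-0.9, 0.8], [-0.2, -0.1], [-0.5, 0.1], [-0.9, -2.1], [-1.3, -1.2], [-1.2, -0.6], [-2.4, 0.6], [1.1, 1.2], [-0.6, -0.6]]
mandrel top [[0.498, 0.0229, 0.065], [0.4935, -0.1275, 0.065], [0.4969, 0.0077, 0.065], [0.4928, -0.1128, 0.065]] [[-51.6  64.1]
 [-50.8 -86.4]
 [-52.1  48.8]
 [-52.  -71.7]]
side [[-48.2 -82.5]
 [-53.9  61.3]]
spacer [[ 58.5  21.5]
 [ 58.2 -49.5]]
1.4 [[0.551 0.056 0.24 ]] [[158.71629989 194.41044186]] [[507.56746303  60.69986306]]
1.55 [[0.552 0.079 0.242]] [[ 91.36899863 198.48442318]] [[562.65521969  78.78149662]]
1.7 [[0.552 0.101 0.241]] [[ 24.48808422 205.24092461]] [[618.45551386 103.01440157]]
```

Bed pose and sizes agree: the mandrel measures 150 mm, centred at bed (-52,-11), and the spacer 71 mm. Now I'll move the arm behind the mandrel.

```bash
python3 -m jog '[[[0.174,-0.179,0],[0,0,0]],[[0.174,-0.179,0],[0,0,0]],[[0.174,-0.179,0],[0,0,0]],[[0.174,-0.179,0],[0,0,0]],[[0.174,-0.179,0],[0,0,0]]]' 1
python3 -m jog '[[[0.174,-0.179,0],[0,0,0]],[[0.174,-0.179,0],[0,0,0]],[[0.174,-0.179,0],[0,0,0]],[[0.174,-0.179,0],[0,0,0]],[[0.174,-0.179,0],[0,0,0]]]'
cat >> h.py <<'E'
from scipy.spatial.transform import Rotation as Ro
def need(bx,by,z,R=None):
    "shift in tool axes to bring the TCP to bed x,y (mm), z (m); turn so that tool axes match R (bed-yawed, tool down)"
    from station import ctrl
    o=ctrl.get_obs();p=np.load("bed.npy");c,s=np.cos(p[2]),np.sin(p[2])
    w=np.array([p[0]+(c*bx-s*by)/1000,p[1]+(s*bx+c*by)/1000,z]);A=Ro.from_rotvec(o["tool_rot"])
    G=Ro.from_euler("z",p[2])*(R or Ro.from_euler("x",np.pi))
    d=o["tool_pos"]-[p[0],p[1],0];print("bed now",1000*(c*d[0]+s*d[1]),1000*(-s*d[0]+c*d[1]),o["tool_pos"][2],"t",o["t"],"F",o["contact_force"].round(1))
    print("shift",A.inv().apply(w-o["tool_pos"]).round(4),"turn",(A.inv()*G).as_rotvec().round(3))
E
python3 -c "from h import *;need(-90,-11.5,.23)"
```

```text
t: 0.6
tool_pos: [0.3086, -0.3641, 0.2307]
tool_rot: [-3.099, -0.511, 0.0]
contact_force: [1.7, -0.6, 0.3]
opening: 0.0851
grip_force: 0.0
t: 1.1
tool_pos: [0.4156, -0.1387, 0.2311]
tool_rot: [3.099, 0.512, 0.0]
contact_force: [0.9, -0.5, -0.1]
opening: 0.0854
grip_force: 0.0
bed now -128.19956769111263 -100.28270527656682 0.23106577318153634 t 1.1 F [ 0.9 -0.5 -0.1]
shift [ 0.0672 -0.0694  0.0011] turn [ 0.    -0.     0.363]
```

```bash
python3 -m jog '[[[0.067,-0.069,0],[0,0,0.363]],[[0.067,-0.069,0],[0,0,0.363]],[[0.067,-0.069,0],[0,0,0.363]],[[0.067,-0.069,0.05],[0,0,0.363]],[[0.067,-0.069,0.10],[0,0,0.363]]]'
python3 -m jog '[[[0,0,0],[0,0,0]],[[0,0,0],[0,0,0]]]'
python3 - <<'E'
from h import *
need(-90,-11.5,.046)
from station import optics
d=optics.get_image("top");a=d["image"][110:300,180:370];cv2.imwrite("pics/t1.png",cv2.resize(a,None,fx=3,fy=3,interpolation=cv2.INTER_CUBIC))
d=optics.get_image("side");a=d["image"][100:250,130:330];cv2.imwrite("pics/s1.png",cv2.resize(a,None,fx=4,fy=4,interpolation=cv2.INTER_CUBIC))
E
```

```text
t: 1.6
tool_pos: [0.4582, -0.0534, 0.1318]
tool_rot: [3.14, -0.052, 0.008]
contact_force: [0.6, 0.2, -0.8]
opening: 0.0852
grip_force: 0.0
t: 1.8
tool_pos: [0.456, -0.0536, 0.1309]
tool_rot: [-3.14, 0.055, 0.004]
contact_force: [-0.2, 0.2, 0.8]
opening: 0.0855
grip_force: 0.0
bed now -90.91188754913945 -13.90206614172235 0.1309398113195315 t 1.8 F [-0.2  0.2  0.8]
shift [ 0.0011 -0.0023  0.0849] turn [-0.001  0.002  0.   ]
```

View pics/s1.png

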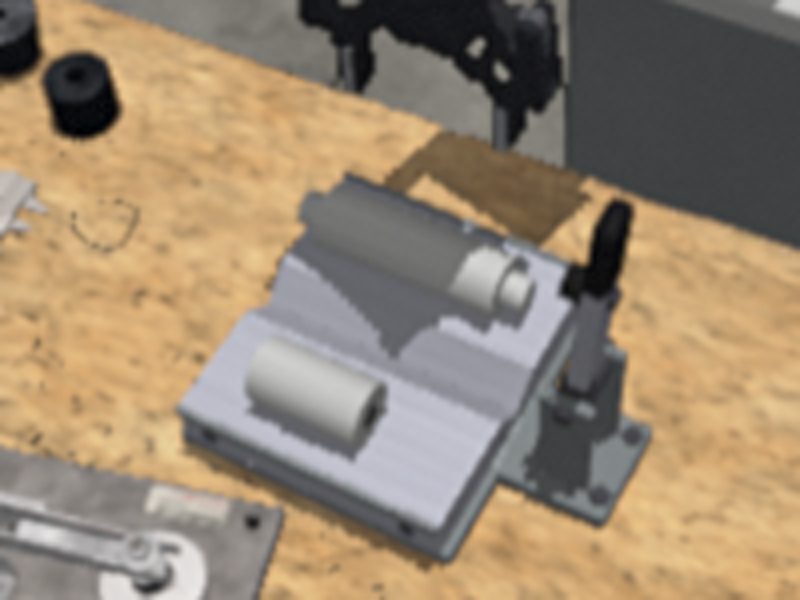

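The fingers at crop (350,75) and (508,130) hang behind the mandrel and well clear of the clamp, so I'll descend.

```bash
python3 -m jog '[[[-0.003,-0.002,0.03],[0,0,0]],[[-0.003,-0.002,0.055],[0,0,0]],[[-0.003,-0.002,0.075],[0,0,0]],[[-0.003,-0.002,0.085],[0,0,0]],[[-0.003,-0.002,0.085],[0,0,0]]]'
python3 -c "from h import *;need(-35,-11.5,.046)"
```

```text
t: 2.4
tool_pos: [0.4544, -0.0521, 0.0472]
tool_rot: [3.141, -0.056, 0.001]
contact_force: [-0.7, 0.4, 0.2]
opening: 0.0856
grip_force: 0.0
bed now -92.47243256601648 -12.397896773803128 0.04719527781367629 t 2.4 F [-0.7  0.4  0.2]
shift [ 0.0575 -0.0009  0.0012] turn [ 0.    -0.001 -0.   ]
```

```bash
python3 -m jog '[[[0.004,0,0],[0,0,0]],[[0.008,0,0],[0,0,0]],[[0.011,0,0],[0,0,0]],[[0.014,0,0],[0,0,0]],[[0.017,0,0],[0,0,0]]]'
python3 -m jog '[[[0.003,0,0],[0,0,0]],[[0.006,0,0],[0,0,0]],[[0.009,0,0],[0,0,0]],[[0.012,0,0],[0,0,0]],[[0.015,0,0],[0,0,0]]]'
python3 - <<'E'
from h import *
need(-47,-11.5,.046)
from station import optics
d=optics.get_image("side");a=d["image"][100:250,130:330];cv2.imwrite("pics/s2.png",cv2.resize(a,None,fx=4,fy=4,interpolation=cv2.INTER_CUBIC))
E
```

```text
t: 2.9
tool_pos: [0.4712, -0.0524, 0.0466]
tool_rot: [3.141, -0.055, 0.001]
contact_force: [-0.7, -0.2, 0.2]
opening: 0.0855
grip_force: 0.2
t: 3.4
tool_pos: [0.4859, -0.0529, 0.0462]
tool_rot: [3.141, -0.055, -0.0]
contact_force: [-1.4, -0.3, 1.0]
opening: 0.085
grip_force: 0.2
bed now -60.991799513273186 -12.058654913144247 0.046246795477330196 t 3.4 F [-1.4 -0.3  1. ]
shift [ 0.014  -0.0006  0.0002] turn [0. 0. 0.]
```

View pics/s2.png

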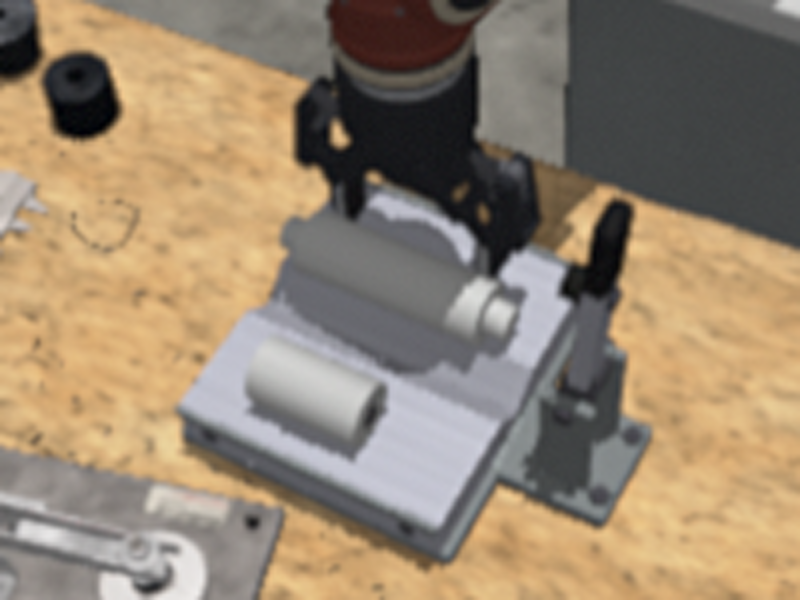

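The mandrel (crop ends at 292,235 and 505,312) rolls parallel to the vee. I'll keep pushing slowly.

```bash
python3 -m jog '[[[0.0025,0,0],[0,0,0]],[[0.005,0,0],[0,0,0]],[[0.0075,0,0],[0,0,0]],[[0.010,0,0],[0,0,0]],[[0.0125,0,0],[0,0,0]]]'
python3 -m jog '[[[0.0025,0,0],[0,0,0]],[[0.005,0,0],[0,0,0]],[[0.005,0,0],[0,0,0]],[[0.005,0,0],[0,0,0]],[[0.005,0,0],[0,0,0]]]'
python3 - <<'E'
from h import *
need(-47,-11.5,.046)
from station import optics
d=optics.get_image("side");pickle.dump(d,open("pics/s3.pkl","wb"));a=d["image"][135:245,165:305];cv2.imwrite("pics/s3.png",cv2.resize(a,None,fx=5,fy=5,interpolation=cv2.INTER_CUBIC))
E
```

```text
t: 3.95
tool_pos: [0.4985, -0.0533, 0.0463]
tool_rot: [3.141, -0.055, 0.0]
contact_force: [-0.4, -0.4, 0.8]
opening: 0.0855
grip_force: 0.0
t: 4.45
tool_pos: [0.5031, -0.0534, 0.0462]
tool_rot: [-3.141, 0.055, 0.0]
contact_force: [-0.9, 0.6, 0.6]
opening: 0.0856
grip_force: 0.0
bed now -43.807947253197824 -12.03805156828969 0.046247694561013575 t 4.45 F [-0.9  0.6  0.6]
shift [-0.0032 -0.0005  0.0002] turn [-0.  0.  0.]
```

View pics/s3.png

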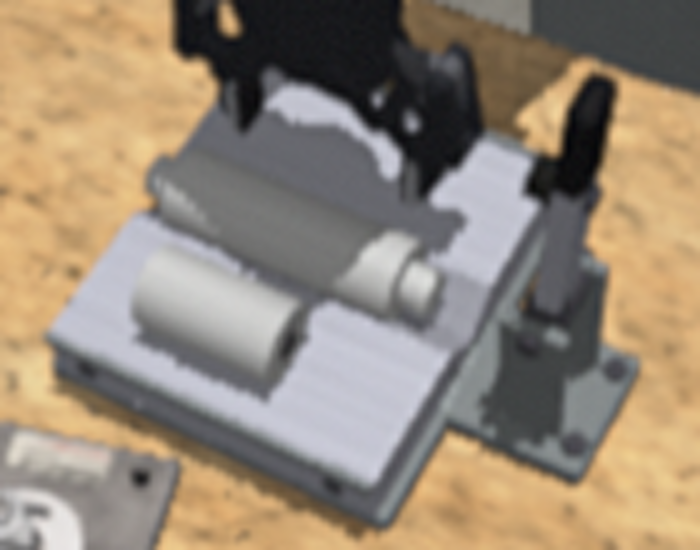

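The mandrel now lies in the vee with crop ends at (160,178) and (430,290). I'll back off, lift, shut the gripper, and check its pose with numbers.

```bash
python3 -m jog '[[[-0.015,0,0],[0,0,0]],[[-0.02,0,-0.04],[0,0,0]],[[-0.02,0,-0.09],[0,0,0]],[[-0.02,0,-0.14],[0,0,0]],[[-0.02,0,-0.19],[0,0,0]]]'
python3 -m jog '[[[0,0,-0.05],[0,0,0]],[[0,0,-0.065],[0,0,0]],[[0,0,-0.065],[0,0,0]]]' 0
python3 - <<'E'
from h import *
need(0,178,.30)
d=pickle.load(open("pics/s3.pkl","rb"));p=np.load("bed.npy")
w=ray(d,cs([(158,177),(432,291)]),.053)[:,:2]-p[:2];c,s=np.cos(p[2]),np.sin(p[2]);print("mandrel ends",w@np.array([[c,-s],[s,c]])*1000)
E
```

```text
t: 5.0
tool_pos: [0.4826, -0.0526, 0.2382]
tool_rot: [-3.141, 0.055, -0.0]
contact_force: [1.6, -0.3, 0.3]
opening: 0.0851
grip_force: 0.0
t: 5.3
tool_pos: [0.4845, -0.0531, 0.3051]
tool_rot: [3.139, -0.055, 0.011]
contact_force: [0.2, -0.2, -0.5]
opening: 0.0442
grip_force: 0.0
bed now -62.35692424235388 -12.359126396161258 0.30506196174381556 t 5.3 F [ 0.2 -0.2 -0.5]
shift [ 0.0623 -0.1904  0.0052] turn [ 0.002 -0.007  0.   ]
mandrel ends [[  1.95637546 -81.54984037]
 [ -0.62023188  63.77467023]]
```

The mandrel sits at x≈0 and y≈-10, so it is seated. Next I'll move behind the clamp.

```bash
python3 -m jog '[[[0.016,-0.047,0],[0,0,0]],[[0.032,-0.095,0],[0,0,0]],[[0.047,-0.142,0],[0,0,0]],[[0.062,-0.19,0],[0,0,0]],[[0.062,-0.19,0],[0,0,0]]]' 0
python3 -m jog '[[[0,0,0.04],[0,0,0]],[[0,0,0.08],[0,0,0]],[[0,0,0.10],[0,0,0]],[[0,0,0.10],[0,0,0]]]'
python3 - <<'E'
from h import *
need(0,146.5,.208)
from station import optics
d=optics.get_image("side");a=d["image"][75:225,180:380];cv2.imwrite("pics/s4.png",cv2.resize(a,None,fx=4,fy=4,interpolation=cv2.INTER_CUBIC))
E
```

```text
t: 5.8
tool_pos: [0.5511, 0.1395, 0.2968]
tool_rot: [-3.14, 0.046, 0.01]
contact_force: [-0.0, -0.3, 0.2]
opening: 0.0001
grip_force: 0.0
t: 6.2
tool_pos: [0.5477, 0.134, 0.1937]
tool_rot: [3.139, -0.056, -0.02]
contact_force: [0.2, -0.1, -0.4]
opening: 0.0002
grip_force: 0.0
bed now -5.887801543845008 176.87499893826367 0.19370622917856992 t 6.2 F [ 0.2 -0.1 -0.4]
shift [ 0.0057  0.0304 -0.0143] turn [ 0.002  0.013 -0.   ]
```

View pics/s4.png

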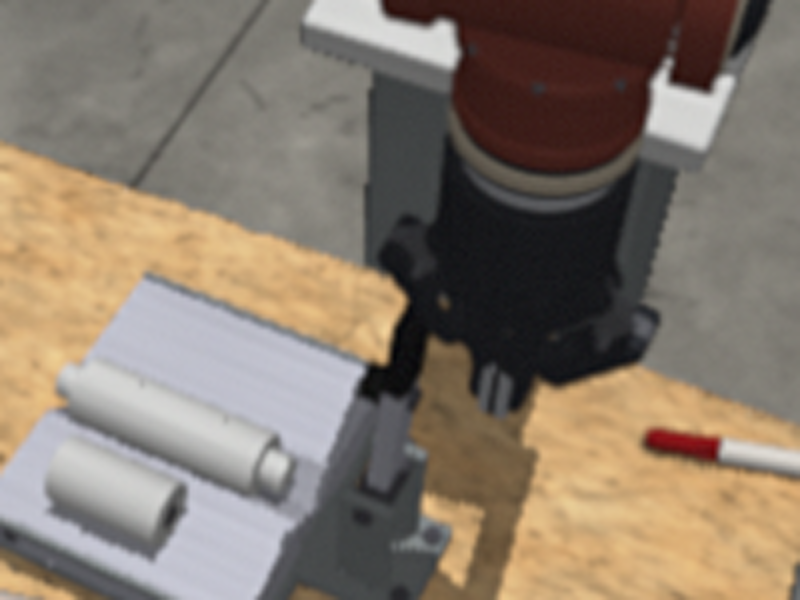

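```bash
python3 -m jog '[[[0,-0.01,-0.05],[0,0,0]],[[0.006,-0.01,-0.08],[0,0,0]],[[0.006,-0.01,-0.08],[0,0,0]]]'
python3 - <<'E'
from h import *
from station import ctrl
print(ctrl.get_obs()["q"])
for a in(90,-90): need(0,170,.21,Ro.from_euler("x",np.pi)*Ro.from_euler("z",a,degrees=True))
E
```

```text
t: 6.55
tool_pos: [0.5616, 0.1449, 0.2898]
tool_rot: [-3.139, 0.056, -0.021]
contact_force: [0.2, 0.5, 0.8]
opening: 0.0001
grip_force: 0.0
[ 1.24309553e-01 -9.10462354e-02  1.65806094e+00 -1.58048772e-04
  1.56124154e+00  1.73048360e+00]
bed now 7.651740038789659 188.25225218181944 0.28976586599174187 t 6.55 F [0.2 0.5 0.8]
shift [-0.0087  0.0184  0.0796] turn [-0.012 -0.009  1.571]
bed now 7.651740038789659 188.25225218181944 0.28976586599174187 t 6.55 F [0.2 0.5 0.8]
shift [-0.0087  0.0184  0.0796] turn [ 0.009 -0.012 -1.571]
```

```bash
python3 -m jog '[[[0,0,0],[0,0,-0.75]],[[0,0,0],[0,0,-0.75]],[[0,0,0],[0,0,-0.75]],[[0,0,0],[0,0,-0.75]],[[0,0,0],[0,0,-0.75]]]'
python3 -m jog '[[[0,0,0],[0,0,-0.82]],[[0,0,0],[0,0,-0.82]],[[0,0,0],[0,0,-0.82]],[[0,0,0],[0,0,-0.82]],[[0,0,0],[0,0,-0.82]]]'
python3 -m jog '[[[0,0,0],[0,0,-0.07]],[[0,0,0],[0,0,-0.07]]]'
python3 - <<'E'
from h import *
need(0,170,.21,Ro.from_euler("x",np.pi)*Ro.from_euler("z",-90,degrees=True))
E
```

```text
t: 7.05
tool_pos: [0.5583, 0.1443, 0.2819]
tool_rot: [2.94, 1.107, 0.001]
contact_force: [0.8, 0.3, -0.1]
opening: -0.0004
grip_force: 0.0
t: 7.55
tool_pos: [0.5583, 0.1443, 0.2818]
tool_rot: [2.33, 2.107, 0.001]
contact_force: [0.7, 0.7, 0.4]
opening: 0.0
grip_force: 0.0
t: 7.75
tool_pos: [0.5583, 0.1444, 0.2818]
tool_rot: [2.261, 2.18, 0.001]
contact_force: [-0.2, -0.1, -0.2]
opening: 0.0001
grip_force: 0.0
bed now 4.366080461757825 187.64164093931538 0.281802227754835 t 7.75 F [-0.2 -0.1 -0.2]
shift [-0.0176 -0.0044  0.0718] turn [ 0.001 -0.    -0.001]
```

```bash
python3 -m jog '[[[-0.005,-0.004,0.04],[0,0,0]],[[-0.015,-0.004,0.06],[0,0,0]],[[-0.022,-0.004,0.072],[0,0,0]],[[-0.022,-0.004,0.072],[0,0,0]],[[-0.022,-0.004,0.072],[0,0,0]]]'
python3 -m jog '[[[-0.01,0,0],[0,0,0]],[[-0.02,0,0],[0,0,0]],[[-0.03,0,0],[0,0,0]],[[-0.042,0,0],[0,0,0]],[[-0.054,0,0],[0,0,0]]]'
python3 -c "from h import *;need(0,81,.201,Ro.from_euler('x',np.pi)*Ro.from_euler('z',-90,degrees=True))"
```

```text
t: 8.25
tool_pos: [0.554, 0.1228, 0.2104]
tool_rot: [2.262, 2.179, 0.002]
contact_force: [0.2, -1.1, 0.7]
opening: 0.0001
grip_force: 0.0
t: 8.75
tool_pos: [0.5515, 0.068, 0.2094]
tool_rot: [-2.261, -2.181, -0.001]
contact_force: [0.2, 2.3, -0.1]
opening: 0.0001
grip_force: 0.9
bed now 0.2857967534638595 111.03290522225214 0.20942331523991517 t 8.75 F [ 0.2  2.3 -0.1]
shift [-0.03   -0.0003  0.0084] turn [ 0.    -0.    -0.001]
```

Contact force is 2.3 N, as the 2 N figure predicts. I'll follow the arc.

```bash
python3 -m jog '[[[-0.015,0,0.003],[0,0,0]],[[-0.03,0,0.008],[0,0,0]],[[-0.044,0,0.017],[0,0,0]],[[-0.056,0,0.027],[0,0,0]],[[-0.067,0,0.038],[0,0,0]]]'
python3 -m jog '[[[-0.010,0,0.012],[0,0,0]],[[-0.017,0,0.026],[0,0,0]],[[-0.023,0,0.038],[0,0,0]],[[-0.029,0,0.052],[0,0,0]],[[-0.029,0,0.056],[0,0,0]]]'
python3 -c "from h import *;need(0,14,.099,Ro.from_euler('x',np.pi)*Ro.from_euler('z',-90,degrees=True))"
```

```text
t: 9.25
tool_pos: [0.5491, 0.0004, 0.1706]
tool_rot: [2.261, 2.18, -0.0]
contact_force: [1.1, -0.1, 1.2]
opening: 0.0002
grip_force: 0.8
t: 9.75
tool_pos: [0.5466, -0.0275, 0.1126]
tool_rot: [-2.26, -2.179, 0.004]
contact_force: [-0.4, -0.3, 0.8]
opening: -0.0003
grip_force: 0.7
bed now -1.2718872180936052 15.47523809226166 0.11257249524069393 t 9.75 F [-0.4 -0.3  0.8]
shift [-0.0015  0.0013  0.0136] turn [-0.004  0.    -0.001]
```

```bash
python3 -m jog '[[[-0.001,0,0.005],[0,0,0]],[[-0.001,0,0.009],[0,0,0]],[[-0.001,0,0.011],[0,0,0]],[[-0.001,0,0.011],[0,0,0]]]'
python3 - <<'E'
from h import *
need(0,14,.099,Ro.from_euler('x',np.pi)*Ro.from_euler('z',-90,degrees=True))
from station import optics
d=optics.get_image("side");a=d["image"][100:250,150:350];cv2.imwrite("pics/s5.png",cv2.resize(a,None,fx=4,fy=4,interpolation=cv2.INTER_CUBIC))
E
```

```text
t: 10.15
tool_pos: [0.5481, -0.0278, 0.1042]
tool_rot: [2.261, 2.181, 0.0]
contact_force: [0.2, 0.6, 0.8]
opening: 0.0
grip_force: 0.0
bed now 0.22053991535729675 15.16850466459067 0.10423282133711768 t 10.15 F [0.2 0.6 0.8]
shift [-0.0012 -0.0002  0.0052] turn [ 0. -0. -0.]
```

View pics/s5.png

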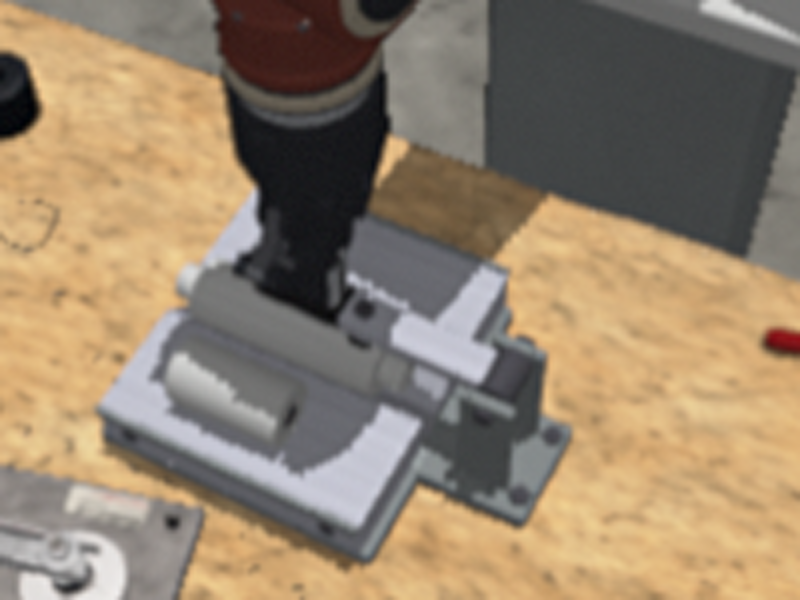

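The arm is nearly level over the mandrel, with its pad at crop (365,310). I'll press in small steps until it resists.

```bash
python3 -m jog '[[[0,0,0.0015],[0,0,0]],[[0,0,0.003],[0,0,0]],[[0,0,0.004],[0,0,0]],[[0,0,0.004],[0,0,0]]]' | egrep 'pos|contact'
python3 -m jog '[[[0,0,0.001],[0,0,0]],[[0,0,0.0015],[0,0,0]],[[0,0,0.0015],[0,0,0]]]'| egrep 'pos|contact'
```

```text
tool_pos: [0.5482, -0.0281, 0.1004]
contact_force: [0.6, -0.6, -0.0]
tool_pos: [0.5482, -0.0281, 0.099]
contact_force: [0.3, -0.6, 1.4]
```

```bash
python3 -m jog '[[[0,0,0.001],[0,0,0]],[[0,0,0.001],[0,0,0]]]'| egrep 'pos|contact'
python3 -m jog '[[[0,0,0.001],[0,0,0]],[[0,0,0.001],[0,0,0]]]'| egrep 'pos|contact'
```

```text
tool_pos: [0.5482, -0.0281, 0.0988]
contact_force: [-1.6, -0.6, 6.2]
tool_pos: [0.5483, -0.0281, 0.0987]
contact_force: [-4.2, -0.7, 10.4]
```

It now resists firmly at z = 98.7 mm, where level is 99 mm, so the pad is on the mandrel. I'll retract and look.

```bash
python3 -m jog '[[[0,0,-0.02],[0,0,0]],[[0,0,-0.06],[0,0,0]],[[-0.03,0,-0.11],[0,0,0]],[[-0.08,0,-0.14],[0,0,0]],[[-0.13,0,-0.14],[0,0,0]]]'
python3 -m jog '[[[-0.05,0,0],[0,0,0]],[[-0.10,0,0],[0,0,0]],[[-0.1,0,0],[0,0,0]]]'
python3 - <<'E'
from h import *
from station import optics
d=optics.get_image("side");pickle.dump(d,open("pics/s6.pkl","wb"));a=d["image"][135:245,165:305];cv2.imwrite("pics/s6.png",cv2.resize(a,None,fx=5,fy=5,interpolation=cv2.INTER_CUBIC))
E
```

```text
t: 11.8
tool_pos: [0.5455, -0.1451, 0.2398]
tool_rot: [2.253, 2.18, 0.006]
contact_force: [0.5, -0.8, 0.0]
opening: 0.0001
grip_force: 0.0
t: 12.1
tool_pos: [0.5391, -0.2492, 0.2342]
tool_rot: [-2.268, -2.174, 0.002]
contact_force: [0.4, 0.8, -0.4]
opening: 0.0
grip_force: 0.0
```

View pics/s6.png

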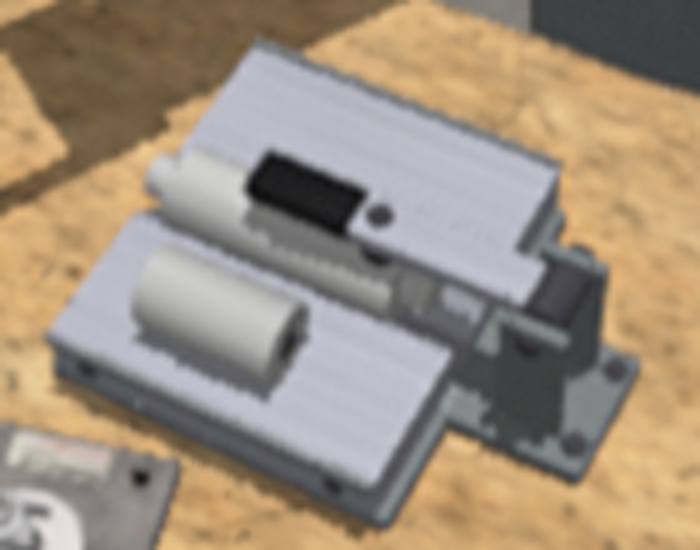

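The mandrel is in the vee at crop (160,178), unmoved. The clamp is level with its pad on the body at (375,255), the spacer has not moved, and the arm is clear.

```bash
python3 -c "from station import job;print(job.finish_job())"
```

```text
the job is handed in; nothing more can be done
None
```

The job is handed in at about 12 s of the 45 s allowed: the mandrel lies seated in the vee, the clamp pad rests on it, the spacer has not moved, and the arm is clear; no verdict came back.

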